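# Set the drill-guide turret and hold a rail clamped in the dowelling jig

### The job

The rail lying in the nest of the dowelling jig, under the clamp lever, has one painted end: first turn the guide turret by its black bar knob one click, so that the bush of that same colour clicks in at the red mark over the rail. Then flip the red safety catch up and right over to its far side, and after that pull the clamp lever by its black handle towards the robot as far as it goes, so that its pad presses the rail down. Finish while still holding the handle pulled home (it springs back if let go), and leave the rails, bottle, hammer and tin where they are.

Things in the scene. Friction and masses are not known exactly. Their poses are not given: they have to be found in the camera images.
- jig: Dowelling jig fixed to the bench: brown board 370 x 500 x 12 mm. Origin on the bench under the lever pivot; x points away from the robot, y left, z up (yaw within 0.25 rad). Jig offsets below are mm in this frame. The nest lies between two aluminium rails (tops at z 44 and 32) before a green end stop; the spare rail lies at y 170.
- nest (a point): Centre of the nest floor, at jig (-130, 0, 12). The rail to be clamped lies here, within 10 mm.
- workpiece_blue: Loose beech rail 190 (x) x 70 (y) x 38 (z) mm, the 70 mm nearest the robot painted blue. Origin at the centre of its underside. It lies either in the nest (then blue is the colour to set) or in the spare place 170 mm to the left; the other rail lies in the other place.
- workpiece_yellow: The same rail with the end painted yellow.
- turret (a joint): Guide turret about its vertical axis, rad, counter-clockwise from above positive, end stops +-1.35. Detent snaps it to -1.047, 0 or +1.047 (up to 0.25 N m; past half way it snaps on). Starts at 0, plain steel bush working; +1.047 brings the blue bush to work, -1.047 the yellow. Working = on the disc's left (+y) side, over the rail, facing the red mark.
- turret_grip (a point): On the turret axis, jig (-140, -110, 90), in the black bar knob: 60 long, 14 wide, z 66 to 98; point x runs along the bar, y across it; turns with the turret. The turret is an aluminium disc, diameter 200, top at z 66, overhanging the nested rail; three bushes, diameter 26, 4 high, 84 from the axis.
- catch (a joint): Red safety catch, rad: 0 closed (level across the lever's path; the lever is then blocked after some 0.05 rad), 2.4 flipped fully over. Turns about a level axis along jig x through catch_hinge; the free end lies right (-y) when closed, rises and goes over to +y. Light (under 0.1 N m); let go beyond about 1.7 it falls on over, before that it falls shut.
- catch_hinge (a point): Pivot of the catch, at jig (16, 50, 150).
- catch_peg (a point): Grip point on the catch's red peg: a round peg 14 mm in diameter along jig x, 110 mm from the pivot, standing out 65 mm from the bar towards the robot. The point lies on the peg's axis, 20 mm from its tip and about 45 mm from the bar; when closed it is at jig (-36, -60, 150). It moves with the catch.
- lever (a joint): Clamp lever, rad: 0 at rest (leaning 0.40 away from the robot), 0.85 pulled home on its stop (leaning 0.45 towards the robot). Turns about a level axis along jig y through lever_hinge. A spring returns it to 0 when let go; at the handle it takes about 1 N at rest, 8 to 14 N home. The rubber pad meets the rail at about 0.77.
- lever_hinge (a point): Pivot of the lever, at jig (0, 0, 75).
- lever_handle (a point): Middle of the free part of the black handle, 58 mm to the right (-y) of the lever's shank: a round bar 24 mm in diameter along jig y, 170 mm from the pivot axis, free from 10 to 97 mm right of the shank's centre. At rest at jig (66, -58, 232), home at (-74, -58, 228). It moves with the lever.
- pull_handle: The black handle as a solid: a sleeve that turns freely about its own axis on the lever; origin in its middle, at point lever_handle.
- pressure_pad: Sprung rubber pad, diameter 20 mm, under the lever's nose 75 mm in front of the pivot; presses the rail with 4 to 10 N. Its origin is on the lever's pivot.
- glue_bottle: Loose white bottle, green label and orange cap, diameter 60 mm, height 160 mm; origin at the centre of its underside. Leave alone.
- hammer: Loose hammer lying on the bench. Leave alone.
- dowel_tin: Loose aluminium tin with black lid, diameter 92 mm, height 62 mm; origin at the centre of its underside. Leave alone.

How it is judged:
By the outcome, as a careful person would: the job done as asked, in the order asked, and still so for the second after the job is handed in, while the arm keeps its last pose, push and grip.
It also fails if it takes over 64 s, if anything falls off the work surface, if the arm or the gripper's body presses on something with over 40 N, if the wrist force passes 120 N, or if a joint passes its speed limit or range.

### The arm

A 6-joint arm with a two-finger parallel gripper is mounted at the origin on the work surface. World frame = base frame: x ahead of the robot, y to its left, z up, the work surface at z = 0. Lengths are in m, angles in rad, forces in N, time in s.
With the tool pointing down it reaches from about 0.35 to 1 m from the base axis. Payload 7.1 kg.
Tool frame: the origin (TCP) lies at the very end of the fingers, on their centre line; the grasp point (between the pads) lies 19 mm behind it; z points along the fingers, y is the line along which they close (so a half turn about z gives the same grasp; the last joint's range is limited). The gripper opens to 85 mm and grips with 20 to 120 N. Pads are 22 mm wide; open, the fingers measure 114 mm over their backs; the gripper's body (76 mm by 85 mm) begins 54 mm behind the grasp point. The pads swing forward as they close: fully open they stand 13 mm farther back than shut.
Start: joints at [1.277, 0.423, 1.63, -0, 1.089, -0.019], TCP at [0.17, 0.602, 0.231] pointing down, gripper open.
Joint ranges: [-3, 3], [-0.9, 2.11], [0.09, 2.58], [-1.31, 4.45], [0.11, 2.69], [-2.54, 2.54]. Speed limits (rad/s): [2.39, 2.39, 3.01, 3.14, 3.14, 3.14].

### API

Orientations are given as a unit quaternion [x, y, z, w].
In Python, from rig import arm, eyes gives the robot as it stands. The module is installed in compiled form; this text tells all that it offers.
- The arm moves only by the tool arm_command, never from a script. Its argument "deltas" is a list of rows, each a list of 3 entries, a list of its own where there are three numbers: the opening, from 0 (shut) to 1 (fully open), then the shift along the tool's x, y, z scaled (see below), then the turn about the tool's z scaled (see below). A call has 1 to 20 rows; each row is the pose to reach, as a shift and turn from the pose commanded when the call began, along the tool's axes at that moment; what a row does not reach only later rows make up. The controller multiplies each number of a shift by 0.25 m and each number of a turn by 90 degrees. A row lasts 1/8 s, in which the tool goes at most 62.5 mm and 10.7 degrees, less where a joint would pass 70% of its speed; a pose out of reach is approached as far as the arm can. A call with a number of a shift or a turn outside -1 to 1 is refused whole. A call with a gripper value outside its range is refused whole. The fingers move at their own pace and stop on an object; "grip_force" is the grip in N (left out, the last holds). Time passes only in rows, so rows that repeat a pose let the fingers close. It gives the time, the measured TCP pose, the force, the opening and the grip force at its end, in the units of the state.
- arm.read_state(): the state, without advancing time (a new reading comes with each control period).
- eyes.read_camera(name): name is "scene" or "top"; returns the picture (420x560x3 uint8, red, green, blue); there is no depth.
- eyes.get_calibration(name): a dict with "fx", "fy", "cx", "cy" (pixels), "pose" (4x4, takes a point from camera to world coordinates). Camera axes: x right, y up, looking along -z (the intrinsics and any distortion apply to the point x, -y, -z); pixel columns grow to the right and rows downward; lengths in m; the calibration is good to about 2 mm. A picture is of the moment at which its call begins. get_calibration takes no time and is no camera call.
- arm.hand_in(): hands the job in; it is judged then, once.
The state is a dict: "time_s": time; "joints": joint angles; "joint_velocities": joint speeds; "tau": joint torques, N m; "eef_pos": TCP position; "eef_rot": TCP orientation; "contact_force": force on the tool from outside, world axes, zero at the start; "moment": the same for the moment, N m; "width": finger opening in m; "grip_force": force on a finger pad.
Only numpy, scipy, OpenCV 4.12 (cv2) and the standard library are available. Lean on these libraries where they do the work, as an engineer would, in place of code of your own. Each camera call takes 0.05 s, during which the arm holds its last target. There are 200 camera calls.

## Working session

There is one attempt and no reset: what is moved stays moved. The work goes in short steps, Python scripts to look and compute and a tool call to move; the robot and the scene stay as the last step left them, time stands still between calls to the robot, and variables do not carry over. Pictures are saved under pics/ and viewed, at most 10 in all, crops included, and the job is handed in when it is done.

Besides the shell and the picture viewer there is one more tool, called after ">>>" as name([rows], argument=value, ...), one row to a line, values as JSON. arm_command: Moves the arm, as the interface text tells. Shifts and turns lie within -1 to 1; 1 stands for 0.25 m of shift or 90 degrees of turn. Its arguments: {"type":"object","properties":{"deltas":{"type":"array","items":{"type":"array"}},"grip_force":{"type":"number"}},"required":["deltas"]}

```bash
mkdir -p pics
python3 - <<'E'
from rig import arm, eyes
import cv2
for n in ("scene","top"):
    im=eyes.read_camera(n); cv2.imwrite(f"pics/{n}0.png",cv2.resize(im[:,:,::-1],(800,600),interpolation=cv2.INTER_CUBIC))
    c=eyes.get_calibration(n); print(n,{k:(v.tolist() if hasattr(v,'tolist') else v) for k,v in c.items()})
s=arm.read_state(); print(s)
E
```

```text
scene {'fx': 404.33564336349315, 'fy': 404.33564336349315, 'cx': 278.74129932664886, 'cy': 216.06301193007175, 'pose': [[-0.37590346990467105, -0.5770647656921457, 0.7250467829804478, 1.373818696376588], [0.9264459745798589, -0.2508045582707692, 0.28070434577216574, 0.38511868949195155], [0.019860450609271666, 0.7772344110673902, 0.6288976329692484, 0.8699384366135957], [0.0, 0.0, 0.0, 1.0]]}
top {'fx': 546.3683963018402, 'fy': 546.3683963018402, 'cx': 282.7962834712261, 'cy': 211.0289897388443, 'pose': [[0.019567460401175168, 0.9977006921843915, -0.06488792883298375, 0.44946437668125166], [-0.999764389653171, 0.01891544231264365, -0.010647592382294863, 0.03454127624420116], [-0.009395726415285617, 0.0650809869078748, 0.9978357507466978, 1.9105323064434923], [0.0, 0.0, 0.0, 1.0]]}
{'time_s': 0.1, 'joints': array([ 1.27699957e+00,  4.23775993e-01,  1.63058401e+00,  2.79215126e-05,
        1.08863673e+00, -1.90081043e-02]), 'joint_velocities': array([ 7.22215506e-05, -2.54668743e-03, -1.46971920e-03, -1.33211027e-03,
       -1.67445549e-03, -3.27411169e-04]), 'tau': array([ 6.71696444e-05, -5.58420110e+01, -2.82445693e+01,  1.76327143e-05,
        2.96602615e-03,  1.07349274e-05]), 'eef_pos': array([0.16942106, 0.60109123, 0.23062783]), 'eef_rot': array([ 1.36968853e-01,  9.90575106e-01, -6.91547126e-04, -1.21567699e-04]), 'contact_force': array([ 0.55238204, -0.35180835, -0.39250802]), 'moment': array([ 0.01888591,  0.01029716, -0.02917764]), 'grip_force': 0.0, 'width': 0.08592592389394901}
```

View pics/scene0.png

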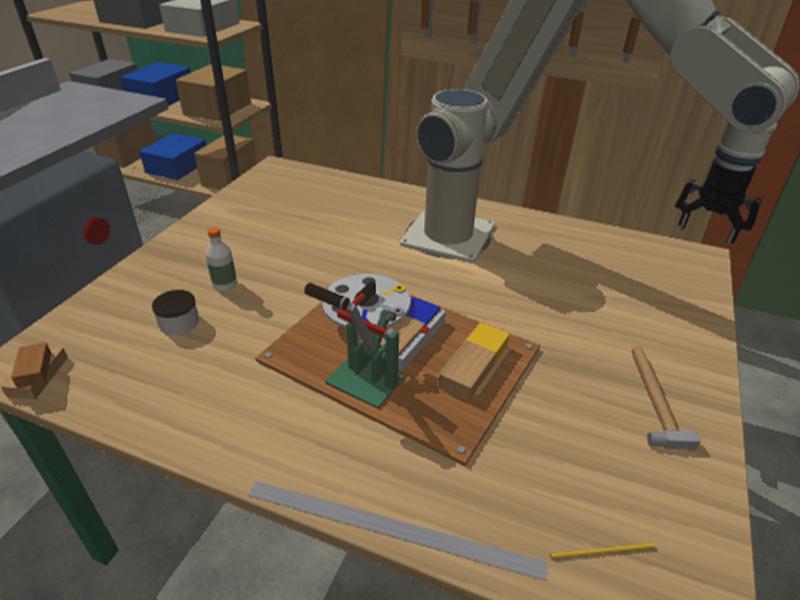

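View pics/top0.png

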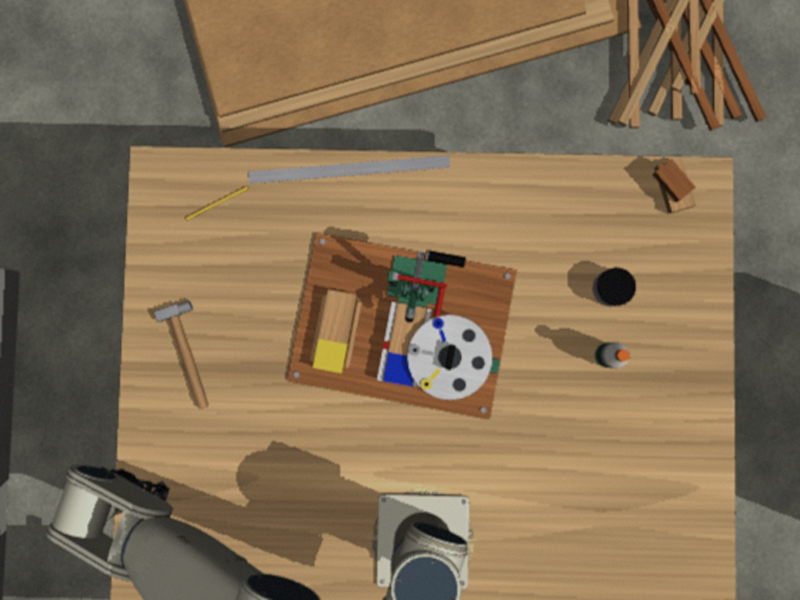

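The scene picture shows the blue-ended rail in the nest, so the turret has to go to +1.047. The top picture shows the jig at about (290-515, 233-418). Next I'll enlarge it.

Run:
```python
import cv2
from rig import eyes
im=eyes.read_camera("top")[:,:,::-1]
cv2.imwrite("pics/topc.png",cv2.resize(im[155:300,195:370],(788,652),interpolation=cv2.INTER_CUBIC)[:600])
im=eyes.read_camera("scene")[:,:,::-1]
cv2.imwrite("pics/scc.png",cv2.resize(im[180:330,175:385],(798,570),interpolation=cv2.INTER_CUBIC))
```

```text
(no output)
```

View pics/topc.png

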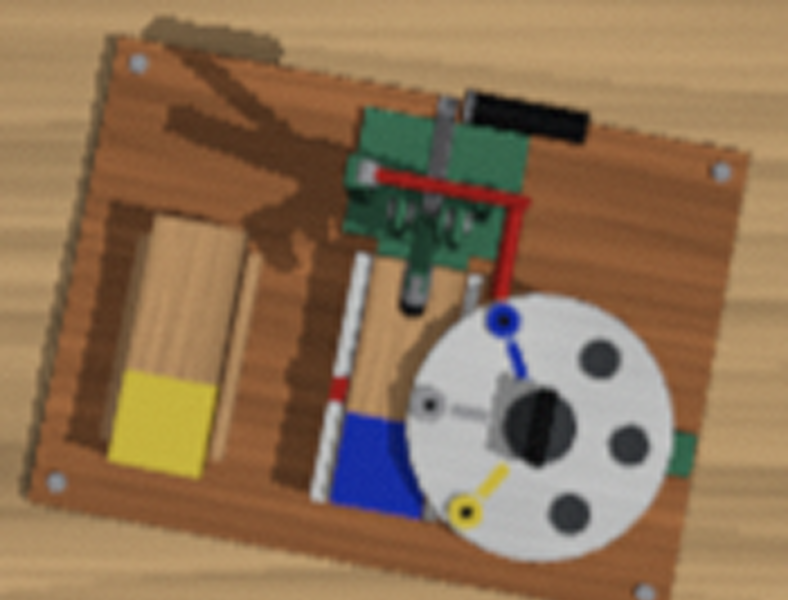

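View pics/scc.png

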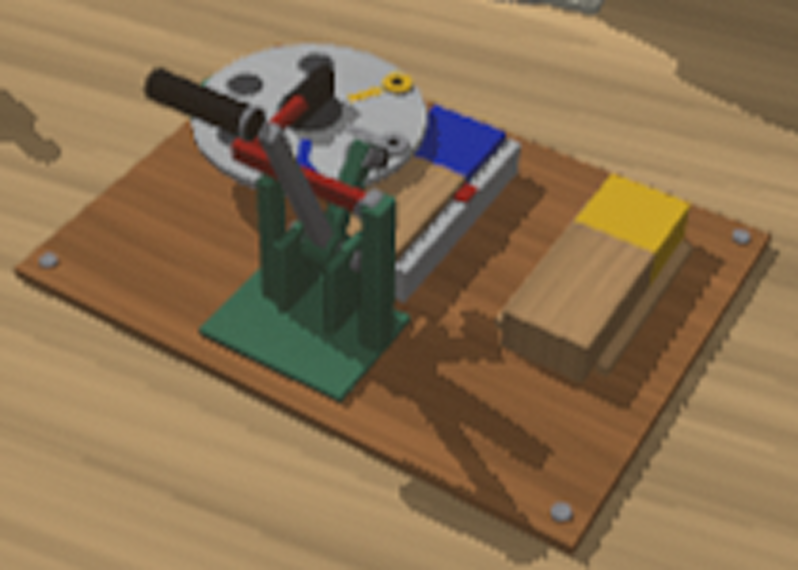

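```bash
cat > h.py <<'E'
import numpy as np
from scipy.optimize import least_squares
from scipy.spatial.transform import Rotation as R
from rig import arm, eyes
C={n:eyes.get_calibration(n) for n in("top","scene")}
def proj(n,p):
    c=C[n];T=np.array(c["pose"]);q=(np.asarray(p)-T[:3,3])@T[:3,:3]
    return np.array([c["cx"]+c["fx"]*q[0]/-q[2],c["cy"]-c["fy"]*q[1]/-q[2]])
def j2w(x,p): 
    c,s=np.cos(x[2]),np.sin(x[2]);p=np.asarray(p)/1000
    return np.array([x[0]+c*p[0]-s*p[1],x[1]+s*p[0]+c*p[1],p[2]])
E
cat > fit.py <<'E'
from h import *
t=lambda u,v:((u+.5)/4.503-.5+195,(v+.5)/4.497-.5+155)
s=lambda u,v:((u+.5)/3.8-.5+175,(v+.5)/3.8-.5+180)
O=[("top",(-140,-110,66),t(540,427)),("top",(-140,-26,70),t(429,404)),("top",(-67.3,-68,70),t(503,320)),("top",(-212.7,-68,70),t(466,512)),
("top",(66,-53,232),t(529,117)),("top",(16,50,150),t(368,172)),
("scene",(-140,-26,70),s(393,141)),("scene",(-212.7,-68,70),s(398,82)),("scene",(66,-53,232),s(203,101))]
B=[("top",(185,250),t(113,38)),("top",(185,-250),t(748,152)),("top",(-185,250),t(25,497)),("scene",(185,-250),s(18,270)),("scene",(-185,250),s(770,235)),("scene",(185,250),s(575,548))]
f=lambda x:np.concatenate([proj(n,j2w(x,p))-q for n,p,q in O]+[proj(n,j2w(x,(p[0]+1000*x[3],p[1]+1000*x[4],12)))-q for n,p,q in B])
r=least_squares(f,[.6,0,-.2,0,0],loss='soft_l1',f_scale=.5)
print(r.x.round(4));print(f(r.x).reshape(-1,2).round(1))
x=r.x[:3]
for k,p in dict(grip=(-140,-110,90),peg=(-36,-60,150),hinge=(16,50,150),h0=(66,-58,232),h1=(-74,-58,228)).items(): print(k,j2w(x,p).round(4))
E
python3 fit.py
```

```text
[ 0.5983  0.0296 -0.1693 -0.0857  0.0179]
[[ 0.  -0.1]
 [ 0.2  0.3]
 [ 0.   0.1]
 [ 0.2  0. ]
 [-0.8 -0. ]
 [-0.2 -0. ]
 [ 0.   0.1]
 [-0.5 -0.4]
 [ 0.   0.4]
 [ 0.7 -1.2]
 [ 0.2 -0. ]
 [-0.6  0.9]
 [-0.9 -0.9]
 [ 1.4 -0.1]
 [ 0.1  0.2]]
grip [ 0.4418 -0.0553  0.09  ]
peg [ 0.5528 -0.0235  0.15  ]
hinge [0.6225 0.0762 0.15  ]
h0 [ 0.6536 -0.0387  0.232 ]
h1 [ 0.5156 -0.0151  0.228 ]
```

Add to h.py:
```python
X=np.array([ 0.5983,0.0296,-0.1693])
def rel(p,yaw,cur=None):
    """deltas (tool units) from now to TCP jig point p (mm), with tool y at yaw (rad) in jig frame, modulo half turn NOT applied"""
    s=arm.read_state(); M=R.from_quat(s["eef_rot"]).as_matrix()
    y=np.arctan2(M[1,1],M[0,1]); d=M.T@(j2w(X,p)-s["eef_pos"])/.25
    dt=-(yaw+X[2]-y); dt=(dt+np.pi)%(2*np.pi)-np.pi
    print("shift",d.round(3),"turn",(dt/(np.pi/2)).round(3),"t",round(s["time_s"],2),"j",s["joints"].round(2),"F",s["contact_force"].round(1),"w",round(s["width"],4),"gf",round(float(s["grip_force"]),1))
    c,sn=np.cos(X[2]),np.sin(X[2]);e=s["eef_pos"]-[X[0],X[1],0]
    print("tcp jig",(1000*np.array([c*e[0]+sn*e[1],-sn*e[0]+c*e[1],e[2]])).round(1),"yaw jig",round(y-X[2],3))
```

```text
(no output)
```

>>> arm_command([
  [1, [-1, -1, -0.28], 1],
  [1, [-1, -1, -0.28], 1],
  [1, [-1, -1, -0.28], 1],
  [1, [-1, -1, -0.28], 1],
  [1, [-1, -1, -0.28], 1],
  [1, [-1, -1, -0.28], 1],
  [1, [-1, -1, -0.28], 1],
  [1, [-1, -1, -0.28], 1],
  [1, [-1, -1, -0.28], 1],
  [1, [-1, -1, -0.28], 1],
], grip_force=40)

```text
time_s: 1.45
eef_pos: [0.3423, 0.293, 0.3013]
eef_rot: [0.797, 0.604, -0.0, -0.0]
contact_force: [0.8, -0.1, 0.1]
width: 0.0854
grip_force: 0.0
```

```bash
python3 -c "
from h import *
rel((-140,-110,180),-np.pi/2)"
```

```text
shift [-1.233  0.76   0.485] turn 0.933 t 1.45 j [0.68 0.07 1.93 0.   1.14 0.96] F [ 0.8 -0.1  0.1] w 0.0854 gf 0.0
tcp jig [-296.7  216.5  301.3] yaw jig -0.105
```

>>> arm_command([
  [1, [-1, 0.76, 0], 0.933],
  [1, [-1, 0.76, 0], 0.933],
  [1, [-1, 0.76, 0], 0.933],
  [1, [-1, 0.76, 0], 0.933],
  [1, [-1, 0.76, 0], 0.933],
  [1, [-1, 0.76, 0], 0.933],
  [1, [-1, 0.76, 0], 0.933],
  [1, [-1, 0.76, 0], 0.933],
  [1, [-1, 0.76, 0], 0.933],
  [1, [-1, 0.76, 0], 0.933],
])

```text
time_s: 2.7
eef_pos: [0.4573, 0.001, 0.3013]
eef_rot: [0.997, -0.083, -0.0, 0.0]
contact_force: [0.8, -0.3, 0.9]
width: 0.0855
grip_force: 0.0
```

```bash
python3 -c "
from h import *
rel((-140,-110,72),-np.pi/2)"
```

```text
shift [-0.024  0.232  0.917] turn 0.002 t 2.7 j [-0.02  0.09  1.91 -0.    1.14  1.71] F [ 0.8 -0.3  0.9] w 0.0855 gf 0.0
tcp jig [-134.1  -51.9  301.3] yaw jig -1.567
```

>>> arm_command([
  [0.6, [-0.024, 0.232, 0.2], 0],
  [0.6, [-0.024, 0.232, 0.4], 0],
  [0.6, [-0.024, 0.232, 0.6], 0],
  [0.6, [-0.024, 0.232, 0.75], 0],
  [0.6, [-0.024, 0.232, 0.85], 0],
  [0.6, [-0.024, 0.232, 0.905], 0],
  [0.6, [-0.024, 0.232, 0.905], 0],
  [0, [-0.024, 0.232, 0.905], 0],
  [0, [-0.024, 0.232, 0.905], 0],
  [0, [-0.024, 0.232, 0.905], 0],
  [0, [-0.024, 0.232, 0.905], 0],
  [0, [-0.024, 0.232, 0.905], 0],
])

```text
time_s: 4.2
eef_pos: [0.4426, -0.0543, 0.0762]
eef_rot: [0.996, -0.085, 0.001, -0.001]
contact_force: [0.6, 9.6, 5.8]
width: 0.013
grip_force: 40.5
```

```bash
python3 -c "
from h import *
rel((-140,-110,75),-np.pi/2+1.047)"
```

```text
shift [-0.003  0.004  0.005] turn -0.667 t 4.2 j [-0.15  0.44  2.11  0.    0.59  1.59] F [0.6 9.6 5.8] w 0.013 gf 40.5
tcp jig [-139.3 -109.    76.2] yaw jig -1.571
```

Gripped (width 13 mm). I turn it one click counter-clockwise.

>>> arm_command([
  [0, [0, 0, 0], -0.1],
  [0, [0, 0, 0], -0.2],
  [0, [0, 0, 0], -0.3],
  [0, [0, 0, 0], -0.4],
  [0, [0, 0, 0], -0.5],
  [0, [0, 0, 0], -0.6],
  [0, [0, 0, 0], -0.667],
  [0, [0, 0, 0], -0.667],
  [0, [0, 0, 0], -0.667],
  [0, [0, 0, 0], -0.667],
  [0.5, [0, 0, 0], -0.667],
  [0.5, [0, 0, 0], -0.667],
  [0.5, [0, 0, 0], -0.667],
])

```text
time_s: 5.82
eef_pos: [0.4419, -0.0555, 0.0753]
eef_rot: [0.905, 0.425, 0.0, 0.0]
contact_force: [0.3, 0.8, -0.3]
width: 0.0428
grip_force: 0.0
```

```bash
python3 -c "
from h import *
rel((-140,-110,75),-np.pi/2+1.047)
rel((-36,-60,200),-np.pi/2)"
```

```text
shift [ 0.001 -0.001  0.001] turn 0.0 t 5.83 j [-0.15  0.44  2.11 -0.    0.59  0.54] F [ 0.3  0.8 -0.3] w 0.0428 gf 0.0
tcp jig [-139.8 -110.2   75.3] yaw jig -0.524
shift [ 0.382  0.259 -0.499] turn 0.667 t 5.83 j [-0.15  0.44  2.11 -0.    0.59  0.54] F [ 0.3  0.8 -0.3] w 0.0428 gf 0.0
tcp jig [-139.8 -110.2   75.3] yaw jig -0.524
```

>>> arm_command([
  [0.5, [0, 0, -0.2], 0],
  [0.5, [0, 0, -0.4], 0],
  [0.5, [0, 0, -0.55], 0],
  [0.5, [0.2, 0.13, -0.55], 0.1],
  [0.5, [0.382, 0.259, -0.55], 0.2],
  [0.5, [0.382, 0.259, -0.55], 0.3],
  [0.5, [0.382, 0.259, -0.55], 0.4],
  [0.5, [0.382, 0.259, -0.55], 0.5],
  [0.5, [0.382, 0.259, -0.55], 0.6],
  [0.5, [0.382, 0.259, -0.55], 0.667],
  [0.5, [0.382, 0.259, -0.55], 0.667],
])

```text
time_s: 7.2
eef_pos: [0.5524, -0.0234, 0.2124]
eef_rot: [0.996, -0.084, -0.0, 0.0]
contact_force: [-0.1, 1.4, 0.6]
width: 0.0427
grip_force: 0.0
```

Run:
```python
from h import *
import cv2
rel((-36,-60,131),-np.pi/2)
a=cv2.resize(eyes.read_camera("top")[175:300,255:340],(408,600),interpolation=cv2.INTER_CUBIC)
b=cv2.resize(eyes.read_camera("scene")[160:300,200:300],(390,546),interpolation=cv2.INTER_CUBIC)
b=cv2.copyMakeBorder(b,0,54,0,0,cv2.BORDER_CONSTANT)
cv2.imwrite("pics/t1.png",np.hstack([a,b])[:,:,::-1])
```

```text
shift [0.002 0.    0.326] turn 0.0 t 7.2 j [-0.06  0.34  1.81 -0.    0.99  1.68] F [-0.1  1.4  0.6] w 0.0427 gf 0.0
tcp jig [-36.4 -60.  212.4] yaw jig -1.57
```

View pics/t1.png

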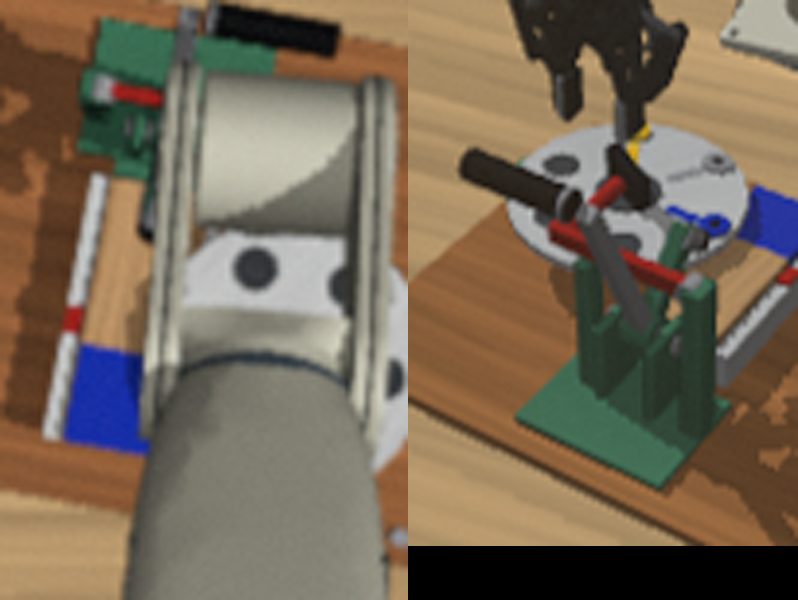

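The blue bush at (715, 222) in the right half now sits over the rail facing the red mark, and the rail is unmoved. Next I lower onto the peg.

>>> arm_command([
  [0.5, [0, 0, 0.12], 0],
  [0.5, [0, 0, 0.24], 0],
  [0.5, [0, 0, 0.326], 0],
  [0.5, [0, 0, 0.326], 0],
  [0, [0, 0, 0.326], 0],
  [0, [0, 0, 0.326], 0],
  [0, [0, 0, 0.326], 0],
  [0, [0, 0, 0.326], 0],
], grip_force=25)

```text
time_s: 8.3
eef_pos: [0.5535, -0.0221, 0.1323]
eef_rot: [0.996, -0.085, 0.001, -0.001]
contact_force: [1.3, 5.6, 0.4]
width: 0.0128
grip_force: 25.8
```

Run:
```python
from h import *
for th in np.arange(.2,2.31,.15):
    print(round(th,2),-((1-np.cos(th))*.11/.25).round(3),-(np.sin(th)*.11/.25).round(3))
rel((-36,-60,131),-np.pi/2)
```

```text
0.2 -0.009 -0.087
0.35 -0.027 -0.151
0.5 -0.054 -0.211
0.65 -0.09 -0.266
0.8 -0.133 -0.316
0.95 -0.184 -0.358
1.1 -0.24 -0.392
1.25 -0.301 -0.418
1.4 -0.365 -0.434
1.55 -0.431 -0.44
1.7 -0.497 -0.436
1.85 -0.561 -0.423
2.0 -0.623 -0.4
2.15 -0.681 -0.368
2.3 -0.733 -0.328
shift [-0.002  0.006  0.005] turn -0.0 t 8.3 j [-0.06  0.46  1.86  0.    0.83  1.68] F [1.3 5.6 0.4] w 0.0128 gf 25.8
tcp jig [-35.5 -58.5 132.3] yaw jig -1.571
```

>>> arm_command([
  [0, [0, -0.009, -0.087], 0],
  [0, [0, -0.027, -0.151], 0],
  [0, [0, -0.054, -0.211], 0],
  [0, [0, -0.09, -0.266], 0],
  [0, [0, -0.133, -0.316], 0],
  [0, [0, -0.184, -0.358], 0],
  [0, [0, -0.24, -0.392], 0],
  [0, [0, -0.301, -0.418], 0],
  [0, [0, -0.365, -0.434], 0],
  [0, [0, -0.431, -0.44], 0],
  [0, [0, -0.497, -0.436], 0],
  [0, [0, -0.561, -0.423], 0],
  [0, [0, -0.623, -0.4], 0],
  [0, [0, -0.681, -0.368], 0],
  [0, [0, -0.733, -0.328], 0],
  [0, [0, -0.733, -0.328], 0],
])

```text
time_s: 10.3
eef_pos: [0.5834, 0.1586, 0.2119]
eef_rot: [0.996, -0.084, -0.0, -0.0]
contact_force: [0.3, 0.2, 1.4]
width: 0.0125
grip_force: 27.9
```

Run:
```python
from h import *
rel((-36,124,213),-np.pi/2)
```

```text
shift [ 0.002  0.003 -0.005] turn 0.0 t 10.3 j [0.25 0.42 1.69 0.   1.03 1.98] F [0.3 0.2 1.4] w 0.0125 gf 27.9
tcp jig [-36.5 124.7 211.9] yaw jig -1.57
```

>>> arm_command([
  [0.6, [0, 0, 0], 0],
  [0.6, [0, 0, 0], 0],
  [0.6, [0, 0, 0], 0],
  [0.6, [0, 0, -0.2], 0],
  [0.6, [0, 0, -0.4], 0],
  [0.6, [0, 0, -0.5], 0],
  [0.6, [0.41, 0.73, -0.5], -0.11],
  [0.6, [0.41, 0.73, -0.5], -0.22],
  [0.6, [0.41, 0.73, -0.5], -0.33],
  [0.6, [0.41, 0.73, -0.5], -0.44],
  [0.6, [0.41, 0.73, -0.5], -0.55],
  [0.6, [0.41, 0.73, -0.5], -0.66],
  [0.6, [0.41, 0.73, -0.5], -0.77],
  [0.6, [0.41, 0.73, -0.5], -0.88],
  [0.6, [0.41, 0.73, -0.5], -1],
  [0.6, [0.41, 0.73, -0.5], -1],
  [0.6, [0.41, 0.73, -0.5], -1],
])

```text
time_s: 12.42
eef_pos: [0.6536, -0.0398, 0.3381]
eef_rot: [0.766, 0.643, 0.0, 0.0]
contact_force: [0.8, 0.0, -0.9]
width: 0.0514
grip_force: 0.0
```

Run:
```python
from h import *
import cv2
rel((66,-58,213),0)
b=cv2.resize(eyes.read_camera("scene")[130:300,190:340],(600,680),interpolation=cv2.INTER_CUBIC)[:600]
cv2.imwrite("pics/t2.png",b[:,:,::-1])
```

```text
shift [ 0.004 -0.001  0.501] turn -0.003 t 12.43 j [-0.08  0.37  1.45  0.    1.31  0.09] F [ 0.8  0.  -0.9] w 0.0514 gf 0.0
tcp jig [ 66.2 -59.1 338.1] yaw jig -0.004
```

View pics/t2.png

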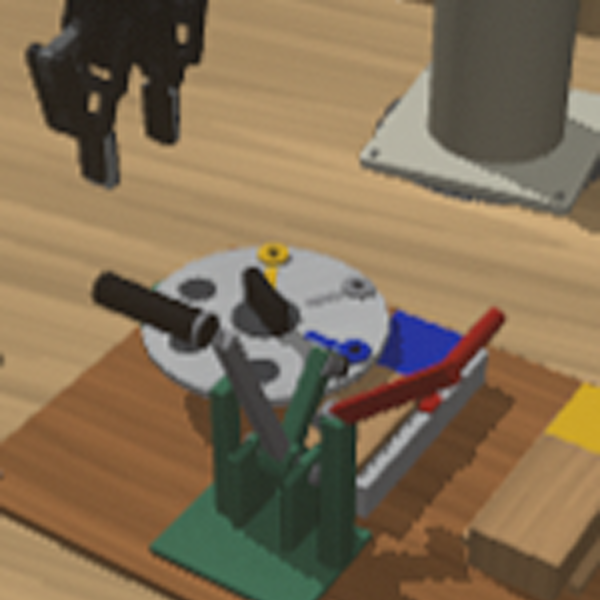

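The catch lies over on its far side (peg at about (470, 340)), and the blue bush at (355, 348) is still in place. Now I lower onto the handle and grip it.

>>> arm_command([
  [0.6, [0, 0, 0.2], 0],
  [0.6, [0, 0, 0.35], 0],
  [0.6, [0, 0, 0.45], 0],
  [0.6, [0, 0, 0.5], 0],
  [0.6, [0, 0, 0.5], 0],
  [0, [0, 0, 0.5], 0],
  [0, [0, 0, 0.5], 0],
  [0, [0, 0, 0.5], 0],
  [0, [0, 0, 0.5], 0],
], grip_force=60)

```text
time_s: 13.6
eef_pos: [0.6536, -0.0396, 0.2147]
eef_rot: [0.764, 0.645, 0.0, 0.0]
contact_force: [-4.2, 0.4, 6.1]
width: 0.0219
grip_force: 58.4
```

Run:
```python
from h import *
rel((66,-58,213),0)
for l in np.arange(.1,.91,.08): print(round(l,2),(.17*(np.sin(.4-l)-np.sin(.4))/.25).round(3),(-.17*(np.cos(.4-l)-np.cos(.4))/.25).round(3))
```

```text
shift [ 0.004 -0.001  0.007] turn -0.0 t 13.6 j [-0.08  0.48  1.57  0.    1.08  0.09] F [-4.2  0.4  6.1] w 0.0219 gf 58.4
tcp jig [ 66.2 -58.9 214.7] yaw jig -0.0
0.1 -0.064 -0.023
0.18 -0.116 -0.037
0.26 -0.17 -0.047
0.34 -0.224 -0.052
0.42 -0.278 -0.054
0.5 -0.333 -0.05
0.58 -0.387 -0.043
0.66 -0.44 -0.031
0.74 -0.492 -0.015
0.82 -0.542 0.005
0.9 -0.591 0.03
```

>>> arm_command([
  [0, [0, -0.032, -0.012], 0],
  [0, [0, -0.064, -0.023], 0],
  [0, [0, -0.116, -0.037], 0],
  [0, [0, -0.17, -0.047], 0],
  [0, [0, -0.224, -0.052], 0],
  [0, [0, -0.278, -0.054], 0],
  [0, [0, -0.333, -0.05], 0],
  [0, [0, -0.387, -0.043], 0],
  [0, [0, -0.44, -0.031], 0],
  [0, [0, -0.492, -0.015], 0],
  [0, [0, -0.525, -0.002], 0],
  [0, [0, -0.545, 0.006], 0],
  [0, [0, -0.56, 0.014], 0],
  [0, [0, -0.56, 0.014], 0],
  [0, [0, -0.56, 0.014], 0],
])

```text
time_s: 15.48
eef_pos: [0.5171, -0.0168, 0.2126]
eef_rot: [0.764, 0.645, 0.002, 0.002]
contact_force: [-2.2, -4.2, 20.8]
width: 0.022
grip_force: 60.7
```

Run:
```python
from h import *
rel((-74,-58,209),0)
```

```text
shift [ 0.006 -0.007  0.015] turn -0.0 t 15.47 j [-0.05  0.29  1.89 -0.    0.96  0.12] F [-2.2 -4.2 20.8] w 0.022 gf 60.7
tcp jig [-72.2 -59.4 212.6] yaw jig -0.0
```

Nearly home. I pull a little further along the arc and relieve the downward push.

>>> arm_command([
  [0, [0, -0.008, -0.004], 0],
  [0, [0, -0.016, -0.006], 0],
  [0, [0, -0.024, -0.006], 0],
  [0, [0, -0.024, -0.006], 0],
  [0, [0, -0.024, -0.006], 0],
])

```text
time_s: 16.1
eef_pos: [0.5138, -0.016, 0.2117]
eef_rot: [0.764, 0.645, 0.003, 0.004]
contact_force: [19.0, -6.1, -12.0]
width: 0.0221
grip_force: 59.8
```

Run:
```python
from h import *
rel((-74,-58,209),0)
```

```text
shift [0.005 0.006 0.011] turn -0.0 t 16.1 j [-0.05  0.28  1.9  -0.    0.95  0.12] F [ 19.   -6.1 -12. ] w 0.0221 gf 59.8
tcp jig [-75.6 -59.2 211.7] yaw jig -0.0
```

>>> arm_command([
  [0, [0, -0.007, 0.004], 0],
  [0, [0, -0.014, 0.007], 0],
  [0, [0, -0.014, 0.007], 0],
  [0, [0, -0.014, 0.007], 0],
])

```text
time_s: 16.6
eef_pos: [0.5131, -0.0158, 0.2113]
eef_rot: [0.764, 0.645, 0.005, 0.006]
contact_force: [23.8, -7.5, -10.7]
width: 0.0222
grip_force: 60.2
```

Run:
```python
from h import *
import cv2
rel((-74,-58,209),0)
b=cv2.resize(eyes.read_camera("scene")[130:300,190:340],(600,680),interpolation=cv2.INTER_CUBIC)[:600]
cv2.imwrite("pics/t3.png",b[:,:,::-1])
```

```text
shift [0.005 0.009 0.01 ] turn -0.0 t 16.6 j [-0.05  0.28  1.9  -0.    0.94  0.12] F [ 23.8  -7.5 -10.7] w 0.0222 gf 60.2
tcp jig [-76.4 -59.1 211.3] yaw jig -0.0
```

View pics/t3.png

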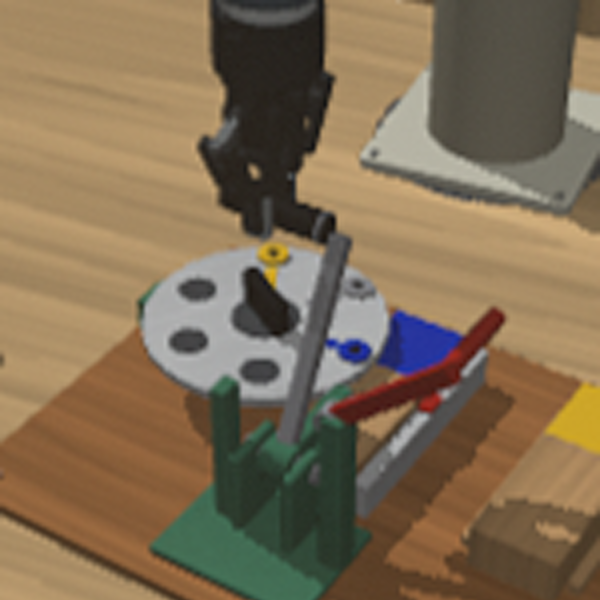

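The picture shows the lever pulled over with the gripper still on the handle at about (280, 215), and the catch and blue bush unchanged. I add a small extra push against the stop to be sure, then let it settle.

>>> arm_command([
  [0, [0, -0.006, 0.003], 0],
  [0, [0, -0.012, 0.006], 0],
  [0, [0, -0.012, 0.006], 0],
  [0, [0, -0.012, 0.006], 0],
  [0, [0, -0.012, 0.006], 0],
  [0, [0, -0.012, 0.006], 0],
  [0, [0, -0.012, 0.006], 0],
])

```text
time_s: 17.52
eef_pos: [0.5124, -0.0157, 0.211]
eef_rot: [0.764, 0.645, 0.007, 0.008]
contact_force: [28.4, -9.2, -7.9]
width: 0.0221
grip_force: 60.5
```

Run:
```python
from h import *
rel((-74,-58,209),0)
```

```text
shift [0.004 0.012 0.008] turn -0.0 t 17.52 j [-0.05  0.28  1.91 -0.    0.94  0.12] F [28.4 -9.2 -7.9] w 0.0221 gf 60.5
tcp jig [-77.  -59.1 211. ] yaw jig -0.0
```

The force rises steeply with almost no further motion, so the lever is on its stop.

```bash
python3 -c "
from rig import arm
print(arm.hand_in())"
```

```text
the job is handed in; nothing more can be done
None
```

The job is handed in at about 17.5 s: the blue bush is set at the red mark, the catch is flipped right over, and the lever is held on its stop by the handle; the verdict was not shown.

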